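# Knock down the binder's snap pins

### The job

Two of the three snap pins in the bar of the post binder are standing up. Take the mallet by its handle and strike each standing pin fully home, with proper quick blows of the mallet's face rather than a slow push or your fingers, and without hitting the binder itself. Then stand the mallet back on its cork mat, upright on its face, let go of it, and leave the other things on the desk where they are.

Things in the scene. Friction and masses are not known exactly. Their poses are not given: they have to be found in the camera images.
- binder: Post binder, fixed to the desk: sheets between covers, 30 mm high, with an aluminium bar (32 x 250 mm, top 36 mm above the desk) along its spine. Origin on the desk under the bar's middle; y along the bar; x from the spine, 27 mm behind the origin and nearest the robot, across the cover to 175 mm in front. The pins stand in the bar at y = -80, 0 and +80 mm, in any order.
- pin1_top (a point): Its top centre. Steel pin in the binder's bar with a round flat head, 20 mm across and 5 mm thick. Up: the top is 65 mm above the desk (29 mm above the bar). Home: 47 mm above the desk (11 mm above the bar).
- pin2_top (a point): Its top centre. Steel pin in the binder's bar with a round flat head, 20 mm across and 5 mm thick. Up: the top is 65 mm above the desk (29 mm above the bar). Home: 47 mm above the desk (11 mm above the bar).
- pin3_top (a point): Its top centre. Steel pin in the binder's bar with a round flat head, 20 mm across and 5 mm thick. Up: the top is 65 mm above the desk (29 mm above the bar). Home: 47 mm above the desk (11 mm above the bar).
- pin1 (a joint): How far this pin is pressed down (m): 0 = up, 0.018 = fully home. Sprung: pushes up with 9 N when up, less further down, passes its snap point at 0.012 and is then pulled down to 0.018 and stays there; let go before the snap point it springs back up. At the start two pins are up and one is home.
- pin2 (a joint): How far this pin is pressed down (m): 0 = up, 0.018 = fully home. Sprung: pushes up with 9 N when up, less further down, passes its snap point at 0.012 and is then pulled down to 0.018 and stays there; let go before the snap point it springs back up. At the start two pins are up and one is home.
- pin3 (a joint): How far this pin is pressed down (m): 0 = up, 0.018 = fully home. Sprung: pushes up with 9 N when up, less further down, passes its snap point at 0.012 and is then pulled down to 0.018 and stays there; let go before the snap point it springs back up. At the start two pins are up and one is home.
- mallet: Short mallet, about 0.36 kg, standing on one face: black rubber head, an upright cylinder 44 mm across and 64 mm high, and a level, flat-sided wooden handle, 20 mm wide and 24 mm high, reaching 148 mm from the head's axis along the mallet's -x, its mid-height 32 mm above the lower face. Origin: centre of the head's lower face, which is the striking face; z up through the head.
- mallet_grip (a point): Middle of the handle's section, 58 mm from the head's axis and 32 mm above the lower face: good place to grip across the handle from above, with a strong grip (50 N or more) so that the head does not tip under the blow.
- mat: Round cork mat, 100 mm across and 6 mm thick, fixed to the desk; the mallet starts on its middle. Origin at the centre of its underside.
- tray: Bystander: black open tray of spare pins, 90 x 120 x 22 mm, fixed to the desk. Origin under its centre.
- stapler: Bystander: loose black stapler, 135 x 36 x 42 mm. Origin under its centre.
- pencup: Bystander: loose white cup with pens, 76 mm across, pens to 126 mm high. Origin under its centre.
Things that resemble listed ones, but are neither listed nor needed, are in the scene too. What is meant by the mallet is not blue or red, and is the larger of those in its own colour.

How it is judged:
By the outcome, as a careful person would: the job done as asked, in the order asked, and still so for the second after the job is handed in, with the robot touching nothing.
It also fails if it takes over 48 s, if anything falls off the work surface, if the arm or the gripper's body presses on something with over 40 N, if the wrist force passes 120 N, or if a joint passes its speed limit or range.

### The arm

A 6-joint arm with a two-finger parallel gripper is mounted at the origin on the work surface. World frame = base frame: x ahead of the robot, y to its left, z up, the work surface at z = 0. Lengths are in m, angles in rad, forces in N, time in s.
With the tool pointing down it reaches from about 0.375 to 0.975 m from the base axis. Payload 3.8 kg.
Tool frame: the origin (TCP) lies at the very end of the fingers, on their centre line; the grasp point (between the pads) lies 19 mm behind it; z points along the fingers, y is the direction in which the jaws open and shut (so a half turn about z gives the same grasp; the last joint's range is limited). The gripper opens to 85 mm and grips with 20 to 120 N. Pads are 22 mm wide; open, the fingers measure 114 mm over their backs; the gripper's body (76 mm by 85 mm) begins 54 mm behind the grasp point. The pads swing forward as they close: fully open they stand 13 mm farther back than shut.
Start: joints at [-1.161, 0.264, 1.604, -0, 1.274, -0.037], TCP at [0.292, -0.609, 0.231] pointing down, gripper open.
Joint ranges: [-2.63, 2.63], [-0.94, 2.18], [0.31, 2.57], [-1.31, 4.45], [0, 2.66], [-2.55, 2.55]. Speed limits (rad/s): [2.57, 2.57, 3.14, 3.14, 3.14, 3.14].

### API

Orientations are given as a rotation vector (axis times angle).
In Python, from workcell import status, read_camera, camera_info, order gives the robot as it stands.
- The arm moves only by the tool move_arm, never from a script. Its argument "deltas" is a list of rows, each a list of 3 entries, a list of its own where there are three numbers: the turn, a rotation vector about the world's x, y, z as a fraction of full scale, then the shift along the world's x, y, z as a fraction of full scale, then the closure, from -1 (fully open) to 1 (shut), so that 0 is half open. A call has 1 to 20 rows; each row is the pose to reach, as a shift and turn from the pose commanded when the call began; what a row does not reach only later rows make up. Full scale, the value 1, is 0.1 m for a shift and pi/2 rad for a turn. A row lasts 1/8 s, in which the tool goes at most 62.5 mm and 10.7 degrees, less where a joint would pass 70% of its speed; a pose out of reach is approached as far as the arm can. A call with a number of a shift or a turn outside -1 to 1 is refused whole. A call with a gripper value outside its range is refused whole. The fingers move at their own pace and stop on an object; "grip_force" is the grip in N (left out, the last holds). Time passes only in rows, so rows that repeat a pose let the fingers close. It gives the time, the measured TCP pose, the force and the opening at its end, in the units of the state.
- status.read_state(): the state, without advancing time (a new reading comes with each control period).
- read_camera(name): name is "side" or "top"; returns (picture, depth): 384x512x3 uint8, red, green, blue; 384x512 float32, m along the optical axis (not along the pixel's ray), 0 where there is no reading.
- camera_info(name): a dict with "K" (3x3 intrinsics, pixels), "D" ([k1, k2, p1, p2, k3] as OpenCV has them; the pictures are not rectified), "R" (3x3) and "t" (3): a world point X has camera coordinates R X + t. Camera axes: x right, y down, z forward; pixel columns grow to the right and rows downward; lengths in m; the calibration is good to about 2 mm. A picture is of the moment at which its call begins. camera_info takes no time and is no camera call.
- order.finish_job(): hands the job in, once; it reports no verdict.
The state is a dict: "time": time; "q": joint angles; "joint_vel": joint speeds; "joint_torque": joint torques, N m; "tool_pos": TCP position; "tcp_rot": TCP orientation; "wrist_force": force on the tool from outside, world axes, zero at the start; "torque": the same for the moment, N m; "width": opening from 0.0 (shut) to 1.0 (fully open).
Only numpy, scipy, OpenCV 4.12 (cv2) and the standard library are available. Lean on these libraries where they do the work, as an engineer would, in place of code of your own. Each camera call takes 0.05 s, during which the arm holds its last target. There are 200 camera calls.

## Working session

There is one attempt and no reset: what is moved stays moved. The work goes in short steps, Python scripts to look and compute and a tool call to move; the robot and the scene stay as the last step left them, time stands still between calls to the robot, and variables do not carry over. Pictures are saved under pics/ and viewed, about 8 in all and at most 12, crops included, and the job is handed in when it is done.

Besides the shell and the picture viewer there is one more tool, called in YAML: its name, and indented under it one key for each argument. move_arm: Moves the arm, as the interface text tells. Its arguments: {"type":"object","properties":{"deltas":{"type":"array","items":{"type":"array"}},"grip_force":{"type":"number"}},"required":["deltas"]}

```bash
mkdir -p pics; cat > h.py <<'E'
import numpy as np, cv2
from workcell import status, read_camera, camera_info, order
def grab(n,tag):
    p,d=read_camera(n); cv2.imwrite(f'pics/{tag}.png',p[:,:,::-1]); np.savez(f'pics/{tag}.npz',p=p,d=d); return p,d
def ray(n,uv):
    c=camera_info(n);K,D,R,t=[np.array(c[k],float) for k in('K','D','R','t')]
    u=cv2.undistortPoints(np.array(uv,float).reshape(-1,1,2),K,D).reshape(-1,2)
    d=np.c_[u,np.ones(len(u))]@R; return -R.T@t,d
def onz(n,uv,z):
    o,d=ray(n,uv); return o+d*((z-o[2])/d[:,2])[:,None]
def withd(n,uv,depth):
    o,d=ray(n,uv); return o+d*np.array(depth).reshape(-1,1)
def proj(n,X):
    c=camera_info(n);K,D,R,t=[np.array(c[k],float) for k in('K','D','R','t')]
    return cv2.projectPoints(np.array(X,float).reshape(-1,3),cv2.Rodrigues(R)[0],t,K,D)[0].reshape(-1,2)
E
python3 - <<'E'
from h import *
for n in('top','side'):
    grab(n,n+'0'); c=camera_info(n); print(n,-np.array(c['R']).T@np.array(c['t']),np.array(c['R'])[2],np.array(c['K'])[0,0])
print(status.read_state())
E
```

```text
top [ 0.34134154 -0.08483622  1.33029853] [ 0.16254011 -0.00267712 -0.9866983 ] 485.48110511282323
side [0.15088078 0.50493639 0.70296014] [ 0.43563862 -0.61238423 -0.65970035] 361.62654855923586
{'time': 0.1, 'q': array([-1.16090482e+00,  2.64695008e-01,  1.60524532e+00,  2.78488471e-05,
        1.27368034e+00, -3.69123274e-02]), 'joint_vel': array([-0.00072406, -0.00079676, -0.00324355,  0.00074055, -0.00205311,
       -0.00138685]), 'joint_torque': array([ 1.49897010e-04, -5.16707826e+01, -3.68590164e+01, -9.49106948e-05,
        6.27945774e-03, -1.59957261e-05]), 'tool_pos': array([ 0.29139513, -0.60813529,  0.23007067]), 'tcp_rot': array([-3.06157686e+00, -6.95559291e-01,  5.49204701e-04]), 'wrist_force': array([-0.28390353,  0.07752425, -0.54572489]), 'torque': array([-0.03839716, -0.0470806 , -0.03510252]), 'width': 1.0005542397001144}
```

View pics/top0.png

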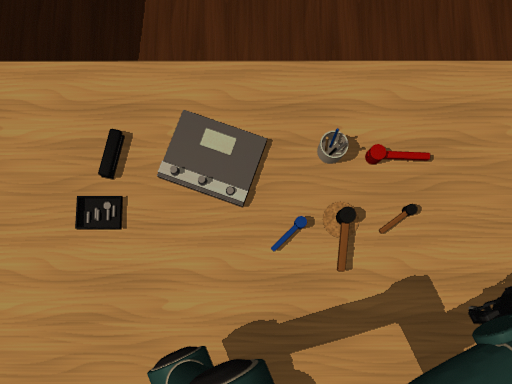

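View pics/side0.png

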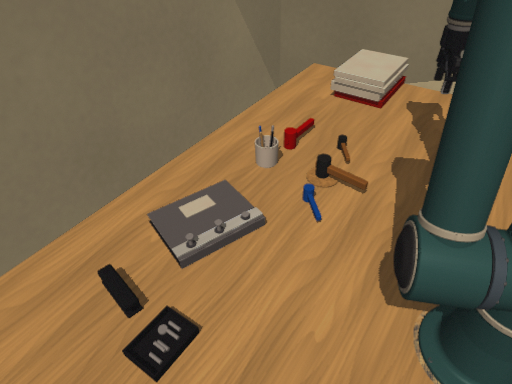

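Top view: candidates for the mallet are big black (346,215) on the mat, small black (411,210), blue (302,222) and red (376,154). I choose the large black one at (346,215). The pins are at about (174,170), (204,180) and (230,190). In the side view the mallet head is at (323,165) and the pins at (191,240), (221,229) and (245,215).

```bash
python3 - <<'E'
from h import *
def crop(t,x,y,w,h,W,H): return cv2.resize(cv2.imread(f'pics/{t}.png')[y:y+h,x:x+w],(W,H),interpolation=cv2.INTER_CUBIC)
a=np.hstack([crop('top0',150,150,100,75,400,300),crop('top0',310,190,100,75,400,300)])
b=np.hstack([crop('side0',170,190,100,75,400,300),crop('side0',300,140,100,75,400,300)])
cv2.imwrite('pics/crop1.png',np.vstack([a,b]))
p=np.load('pics/top0.npz');P=p['p'].astype(int);D=p['d']
# head: black blob, handle: brown ; on top
hsv=cv2.cvtColor(p['p'],cv2.COLOR_RGB2HSV)
vv,uu=np.mgrid[185:285,320:375]
uv=np.c_[uu.ravel(),vv.ravel()]
X=withd('top',uv,D[vv,uu].ravel())
col=P[vv,uu].reshape(-1,3)
hd=(col.max(1)<60)&(X[:,2]>.045); hn=(~hd)&(X[:,2]>.035)&(X[:,2]<.06)
print('head',hd.sum(),np.median(X[hd],0),np.ptp(X[hd],0),(X[hd].max(0)+X[hd].min(0))/2); 
print('handle',hn.sum(),X[hn].mean(0),X[hn].min(0),X[hn].max(0))
l=cv2.fitLine(X[hn][:,:2].astype(np.float32),cv2.DIST_L2,0,.01,.01).ravel();print('line',l,np.arctan2(l[1],l[0]))
# pins: depth higher than bar
vv,uu=np.mgrid[155:210,150:260];uv=np.c_[uu.ravel(),vv.ravel()]
X=withd('top',uv,D[vv,uu].ravel())
m=(X[:,2]>.041).reshape(vv.shape).astype(np.uint8)
n,lab,st,ce=cv2.connectedComponentsWithStats(m)
for i in range(1,n):
    s=lab.ravel()==i
    if s.sum()>8: print(i,s.sum(),uv[s].mean(0),X[s].mean(0),np.median(X[s],0),X[s][:,2].max())
E
```

```text
head 241 [ 0.50426479 -0.33560157  0.06972143] [0.18458677 0.27251861 1.28521901] [ 0.43363492 -0.22109553  0.68768902]
handle 410 [ 0.42349289 -0.32622339  0.04866391] [ 0.35943334 -0.34992251  0.03517296] [ 0.51684081 -0.31079876  0.0595865 ]
line [ 0.99497896 -0.10008445  0.42349288 -0.32622337] -0.1002523
8 45 [173.4 169. ] [0.6162329  0.1128307  0.12145084] [0.62877525 0.12090787 0.06620098] 1.330298526603983
21 47 [201.5106383  178.93617021] [0.60250314 0.0468912  0.06306511] [0.60226214 0.04779925 0.06490979] 0.07213238116545329
37 45 [230.         190.17777778] [ 0.57501959 -0.02836404  0.04625054] [ 0.57496498 -0.02831271  0.04632342] 0.05256458636016692
```

View pics/crop1.png

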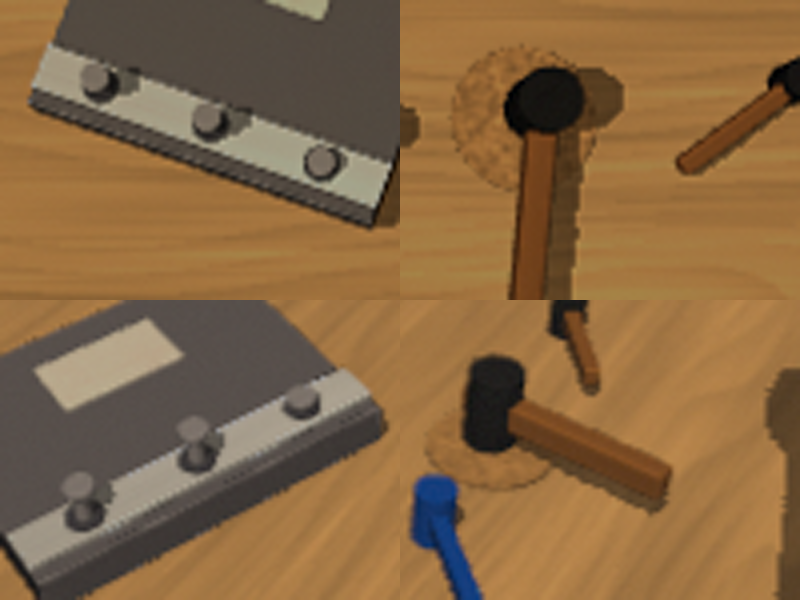

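The crop confirms it: the chosen mallet is the large one with a black head, standing on the mat. The two pins nearest the tray, at (174,170) and (202,180), are up. The third, at (230,190), is home.

```bash
python3 - <<'E'
from h import *
T=[(174.3,169.5),(202,179.8),(229.8,189.8),(347.3,214.3),(340,219.1)];S=[(189.6,236.4),(218.1,222.4),(245.1,214.6),(323.9,157.6)]
Z=[.065,.065,.047,.070,.006]
for i in range(5):
    print(onz('top',[T[i]],Z[i]).round(4), onz('side',[S[i]],Z[i]).round(4) if i<4 else '')
p=np.load('pics/top0.npz');P=p['p'];D=p['d']
hsv=cv2.cvtColor(P,cv2.COLOR_RGB2HSV);print(hsv[240,345],hsv[240,360],hsv[240,335])
vv,uu=np.mgrid[185:285,320:375];uv=np.c_[uu.ravel(),vv.ravel()]
X=withd('top',uv,D[vv,uu].ravel());n=(X[:,2]>.046)&(X[:,2]<.056)&(X[:,0]<.475)
for a in np.arange(.36,.475,.02):
    s=n&(abs(X[:,0]-a)<.01);q=onz('top',uv[s],.05);print(a,s.sum(),q[:,1].min(),q[:,1].max(),X[s][:,2].mean())
q=onz('top',uv[n],.05)[:,:2].astype(np.float32);l=cv2.fitLine(q,cv2.DIST_HUBER,0,.01,.01).ravel();print(l,l[1]/l[0],q[:,0].min(),cv2.minAreaRect(q))
E
```

```text
[[0.6279 0.1196 0.065 ]] [[0.6284 0.1221 0.065 ]]
[[0.5998 0.0454 0.065 ]] [[0.6015 0.0479 0.065 ]]
[[ 0.5759 -0.0279  0.047 ]] [[ 0.5736 -0.0261  0.047 ]]
[[ 0.506  -0.3368  0.07  ]] [[ 0.5066 -0.3376  0.07  ]]
[[ 0.5011 -0.3291  0.006 ]] 
[ 13 193 115] [ 16 160 158] [ 16 159 165]
0.36 26 -0.3300949704197222 -0.31155607140633096 0.05012705002363883
0.38 47 -0.33069597958203967 -0.3118742062488703 0.04992010901739838
0.4 55 -0.33401391008844283 -0.3150542380191924 0.049979439223036
0.42000000000000004 58 -0.33734972028483745 -0.315784549147533 0.05047929411711541
0.44000000000000006 47 -0.3379726484594645 -0.3216262194549364 0.049794306618633724
0.4600000000000001 56 -0.34133614788424893 -0.3222964724897541 0.05042251391803138
[ 0.99275506 -0.12015551  0.418391   -0.32681146] -0.12103239 0.3594907 ((0.41777077317237854, -0.32607072591781616), (0.020473377779126167, 0.11671113967895508), 83.3040542602539)
```

move_arm:
  deltas:
    - [[0,0,-0.1],[0.25,0.35,0],0]
    - [[0,0,-0.2],[0.5,0.7,0],0]
    - [[0,0,-0.3],[0.75,1,0],0]
    - [[0,0,-0.36],[0.8,1,0],0]
  grip_force: 100

```text
time: 0.6
tool_pos: [0.373, -0.5062, 0.2307]
tcp_rot: [-3.134, 0.188, 0.001]
wrist_force: [-0.2, 0.1, 0.6]
width: 0.499
```

move_arm:
  deltas:
    - [[0,0,0],[0.4,0.5,0],0]
    - [[0,0,0],[0.76,1,-0.2],0]
    - [[0,0,0],[0.76,1,-0.2],0]

```text
time: 0.98
tool_pos: [0.4485, -0.4045, 0.2089]
tcp_rot: [-3.133, 0.179, 0.004]
wrist_force: [0.3, -0.5, -0.4]
width: 0.497
```

move_arm:
  deltas:
    - [[0,0,0],[0,0.5,-0.2],0]
    - [[0,0,0],[0,0.79,-0.6],0]
    - [[0,0,0],[0,0.79,-0.8],0]
    - [[0,0,0],[0,0.79,-0.8],0]

```text
time: 1.48
tool_pos: [0.4459, -0.3289, 0.1292]
tcp_rot: [-3.134, 0.186, 0.006]
wrist_force: [-1.0, -0.4, 0.4]
width: 0.502
```

move_arm:
  deltas:
    - [[0,0,0],[0,0,-0.4],0]
    - [[0,0,0],[0,0,-0.8],0]
    - [[0,0,0],[0,0,-0.9],0]
    - [[0,0,0],[0,0,-0.9],0]

```text
time: 1.98
tool_pos: [0.4479, -0.3306, 0.0419]
tcp_rot: [3.136, -0.187, 0.0]
wrist_force: [0.4, 0.3, 1.2]
width: 0.503
```

```bash
python3 - <<'E'
from h import *
P,d=grab('side','s1');Q,d2=grab('top','t1')
f=lambda I,x,y:cv2.resize(I[y:y+90,x:x+120,::-1],(400,300),interpolation=cv2.INTER_CUBIC)
cv2.imwrite('pics/c2.png',np.hstack([f(P,280,120),f(Q,290,180)]));print(status.read_state()['tool_pos'])
E
```

```text
[ 0.4490065 -0.331199   0.0433265]
```

View pics/c2.png

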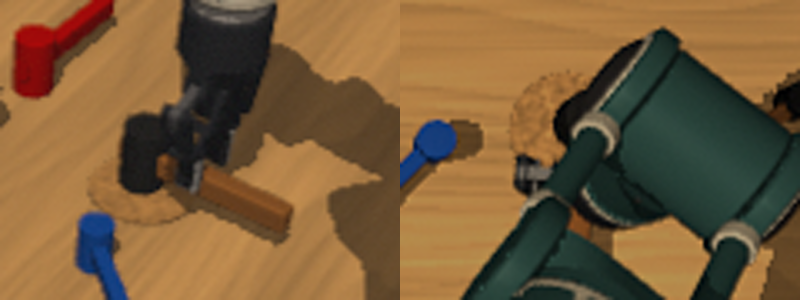

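The side crop shows the fingers straddling the handle behind the head, around (190,165). In the top crop the arm covers the mallet.

move_arm:
  deltas:
    - [[0,0,0],[0,0,-0.22],0]
    - [[0,0,0],[0,0,-0.22],0]
    - [[0,0,0],[0,0,-0.22],1]
    - [[0,0,0],[0,0,-0.22],1]
    - [[0,0,0],[0,0,-0.22],1]
    - [[0,0,0],[0,0,-0.22],1]
    - [[0,0,0],[0,0,-0.22],1]
  grip_force: 110

```text
time: 2.95
tool_pos: [0.4486, -0.3306, 0.0209]
tcp_rot: [3.135, -0.186, 0.003]
wrist_force: [-1.4, 0.3, 5.6]
width: 0.214
```

move_arm:
  deltas:
    - [[0,0,0],[0,0,0.2],1]
    - [[0,0,0],[0,0,0.6],1]
    - [[0,0,0],[0,0,1],1]
    - [[0,0,0],[0,0,1],1]

```text
time: 3.45
tool_pos: [0.45, -0.3316, 0.123]
tcp_rot: [3.132, -0.186, 0.01]
wrist_force: [0.8, -0.3, -3.0]
width: 0.216
```

move_arm:
  deltas:
    - [[0,0,0],[0.05,0.2,0.1],1]
    - [[0,0,0],[0.15,0.6,0.3],1]
    - [[0,0,0],[0.25,1,0.4],1]

```text
time: 3.82
tool_pos: [0.472, -0.2275, 0.1582]
tcp_rot: [-3.134, 0.188, 0.003]
wrist_force: [0.8, 0.7, -2.8]
width: 0.213
```

move_arm:
  deltas:
    - [[0,0,0],[0.12,0.5,0],1]
    - [[0,0,0],[0.25,1,0],1]

```text
time: 4.08
tool_pos: [0.4963, -0.1269, 0.1575]
tcp_rot: [-3.135, 0.187, 0.005]
wrist_force: [0.7, -0.2, -2.9]
width: 0.216
```

move_arm:
  deltas:
    - [[0,0,0],[0.12,0.5,0],1]
    - [[0,0,0],[0.25,1,0],1]

```text
time: 4.32
tool_pos: [0.5208, -0.0269, 0.1572]
tcp_rot: [-3.136, 0.186, 0.006]
wrist_force: [-0.1, -0.3, -3.5]
width: 0.211
```

move_arm:
  deltas:
    - [[0,0,0],[0.12,0.5,0],1]
    - [[0,0,0],[0.2,0.84,0],1]
    - [[0,0,0],[0.2,0.84,0],1]
    - [[0,0,0],[0.2,0.84,0],1]

```text
time: 4.82
tool_pos: [0.541, 0.0547, 0.1576]
tcp_rot: [3.136, -0.184, -0.005]
wrist_force: [-0.7, -0.8, -2.7]
width: 0.214
```

```bash
python3 - <<'E'
from h import *
s=[status.read_state() for _ in range(1)][0];print(s['tool_pos'],s['tcp_rot'])
P,d=grab('side','s2');Q,d2=grab('top','t2')
print(status.read_state()['tool_pos'])
f=lambda I,x,y:cv2.resize(I[y:y+150,x:x+200,::-1],(400,300),interpolation=cv2.INTER_CUBIC)
cv2.imwrite('pics/c3.png',np.hstack([f(P,140,120),f(Q,120,110)]))
E
```

```text
[0.5410172  0.05465391 0.1576208 ] [ 3.13551731 -0.1844684  -0.00541428]
[0.54160741 0.05373086 0.15829764]
```

View pics/c3.png

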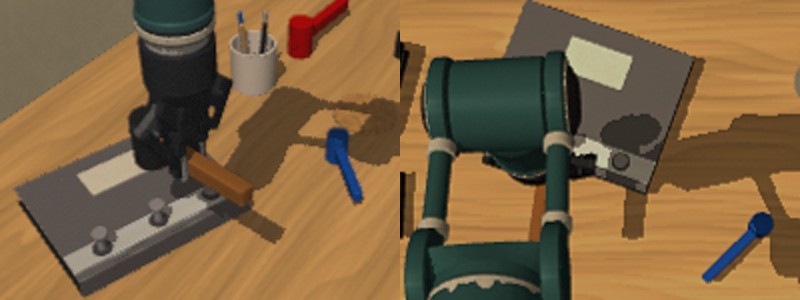

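The side crop shows the mallet held level above the bar, with its head at about (150,140). The middle and tray-side pins are still up. I'll check the head's position numerically.

```bash
python3 - <<'E'
from h import *
P=np.load('pics/s2.npz');D=P['d'];col=P['p'].max(2)
tc=np.array([.5415,.054,.158]);hc=tc+[.0574,-.0064,-.0145]
for z in(0,.064):print((hc+[0,0,z]).round(3),proj('side',hc+[0,0,z]))
vv,uu=np.mgrid[170:212,195:235];uv=np.c_[uu.ravel(),vv.ravel()]
X=withd('side',uv,D[vv,uu].ravel());m=(X[:,2]>.13)&(X[:,2]<.22)&(col[vv,uu].ravel()<70)
r=np.linalg.norm(X[:,:2]-hc[:2],axis=1);m&=r<.04
from scipy.optimize import least_squares
k=m&(X[:,2]<.185)
# cylinder side points: fit circle of radius 22 mm
for lo,hi in((.145,.165),(.165,.185),(.14,.2)):
    k=m&(X[:,2]>lo)&(X[:,2]<hi)
    q=least_squares(lambda c:np.hypot(*(X[k,:2]-c).T)-.022,hc[:2],loss='soft_l1',f_scale=.002);print(k.sum(),q.x.round(4),q.cost)
print(X[m][:,2].min(),X[m][:,2].max())
E
```

```text
[0.599 0.048 0.144] [[215.98987343 199.06606246]]
[0.599 0.048 0.208] [[213.25152038 177.50848124]]
85 [0.6011 0.0457] 2.7857225413138548e-05
48 [0.6011 0.0454] 1.18331398314862e-05
146 [0.6012 0.0456] 4.338907054585407e-05
0.14197197058593614 0.20833019138127878
```

move_arm:
  deltas:
    - [[0,0,0],[0,0.01,-0.34],1]
    - [[0,0,0],[0,0.01,-0.95],1]
    - [[0,0,0],[0,0.01,-0.6],1]
    - [[0,0,0],[0,0.01,0],1]
    - [[0,0,0],[0,0.01,0],1]

```text
time: 5.55
tool_pos: [0.5473, 0.0544, 0.1651]
tcp_rot: [-3.135, 0.189, -0.018]
wrist_force: [1.4, 0.0, -3.2]
width: 0.214
```

```bash
cat > chk.py <<'E'
from h import *
import sys
tag=sys.argv[1]
s=status.read_state();print(s['tool_pos'],s['tcp_rot'],s['wrist_force'])
P,D=grab('side',tag);col=P.max(2)
for n,x in(('A',(.628,.121)),('B',(.601,.047)),('C',(.575,-.027))):
  for z in(.065,.047):
    u,v=proj('side',[*x,z])[0].round().astype(int)
    X=withd('side',[(u,v)],[np.median(D[v-1:v+2,u-1:u+2])]);print(n,z,(u,v),X.round(3))
tc=s['tool_pos'];hc=tc+[.0574,-.0064,-.0145]
vv,uu=np.mgrid[0:384,0:512];uv=np.c_[uu.ravel(),vv.ravel()];X=withd('side',uv,D.ravel())
m=(abs(X[:,2]-hc[2]-.03)<.04)&(np.hypot(*(X[:,:2]-hc[:2]).T)<.04)&(col.ravel()<70)
from scipy.optimize import least_squares
for lo,hi in((.0,.022),(.025,.045)):
    k=m&(X[:,2]>lo+hc[2])&(X[:,2]<hi+hc[2])
    q=least_squares(lambda c:np.hypot(*(X[k,:2]-c).T)-.022,hc[:2],loss='soft_l1',f_scale=.002);print('head',k.sum(),q.x.round(4))
print('z',X[m][:,2].min()-hc[2],X[m][:,2].max()-hc[2])
E
python3 chk.py s3
```

```text
[0.54728826 0.05436108 0.1651207 ] [-3.13462566  0.18934338 -0.01781657] [ 1.38515165  0.01916811 -3.16425758]
A 0.065 (np.int64(190), np.int64(236)) [[0.629 0.12  0.064]]
A 0.047 (np.int64(191), np.int64(241)) [[0.628 0.121 0.048]]
B 0.065 (np.int64(218), np.int64(222)) [[0.627 0.022 0.031]]
B 0.047 (np.int64(219), np.int64(227)) [[0.602 0.047 0.047]]
C 0.065 (np.int64(245), np.int64(209)) [[0.497 0.069 0.182]]
C 0.047 (np.int64(245), np.int64(214)) [[ 0.575 -0.028  0.047]]
head 79 [0.6087 0.0454]
head 42 [0.6069 0.0454]
z 0.0037988619479064623 0.06959249895245317
```

Pin B is home: its top measures 0.047. Next is pin A.

move_arm:
  deltas:
    - [[0,0,0],[0.13,0.37,0],1]
    - [[0,0,0],[0.27,0.74,0],1]
    - [[0,0,0],[0.27,0.74,0],1]
    - [[0,0,0],[0.27,0.74,0],1]

```text
time: 6.1
tool_pos: [0.5682, 0.1284, 0.1575]
tcp_rot: [3.135, -0.186, -0.005]
wrist_force: [0.2, -0.3, -3.6]
width: 0.215
```

```bash
python3 chk.py s4
```

```text
[0.56815641 0.12835616 0.15753374] [ 3.1346972  -0.18637598 -0.00525904] [ 0.22040428 -0.33391089 -3.58067188]
A 0.065 (np.int64(190), np.int64(236)) [[0.629 0.12  0.065]]
A 0.047 (np.int64(191), np.int64(241)) [[0.628 0.121 0.048]]
B 0.065 (np.int64(218), np.int64(222)) [[0.518 0.133 0.184]]
B 0.047 (np.int64(219), np.int64(227)) [[0.508 0.142 0.183]]
C 0.065 (np.int64(245), np.int64(209)) [[ 0.597 -0.057  0.03 ]]
C 0.047 (np.int64(245), np.int64(214)) [[ 0.575 -0.027  0.048]]
head 59 [0.6296 0.1193]
head 12 [0.6274 0.1194]
z 0.0022067122019134855 0.06912774230994623
```

move_arm:
  deltas:
    - [[0,0,0],[0,0.01,-0.34],1]
    - [[0,0,0],[0,0.01,-0.95],1]
    - [[0,0,0],[0,0.01,-0.6],1]
    - [[0,0,0],[0,0.01,0],1]
    - [[0,0,0],[0,0.01,0],1]
    - [[0,0,0],[0,0.01,0],1]
    - [[0,0,0],[0,0.01,0],1]

```text
time: 7.02
tool_pos: [0.5678, 0.1294, 0.1571]
tcp_rot: [3.135, -0.187, -0.006]
wrist_force: [-0.5, 0.3, -3.0]
width: 0.214
```

```bash
python3 chk.py s5
```

```text
[0.5677835  0.12943606 0.15713198] [ 3.13496567 -0.1872646  -0.00607137] [-0.47839714  0.31218642 -3.00734638]
A 0.065 (np.int64(190), np.int64(236)) [[0.654 0.1   0.03 ]]
A 0.047 (np.int64(191), np.int64(241)) [[0.628 0.121 0.047]]
B 0.065 (np.int64(218), np.int64(222)) [[0.519 0.132 0.183]]
B 0.047 (np.int64(219), np.int64(227)) [[0.509 0.141 0.182]]
C 0.065 (np.int64(245), np.int64(209)) [[ 0.598 -0.058  0.03 ]]
C 0.047 (np.int64(245), np.int64(214)) [[ 0.575 -0.028  0.047]]
head 65 [0.6291 0.1203]
head 12 [0.6285 0.1206]
z 0.0021441308476507215 0.06861467227297727
```

Both pins are home. Now I'll carry the mallet back by the exact reverse of the commanded shifts (-0.122, -0.460).

move_arm:
  deltas:
    - [[0,0,0],[-0.13,-0.5,0],1]
    - [[0,0,0],[-0.27,-1,0],1]

```text
time: 7.32
tool_pos: [0.5413, 0.0296, 0.1577]
tcp_rot: [3.136, -0.183, -0.004]
wrist_force: [0.9, -0.8, -3.2]
width: 0.215
```

move_arm:
  deltas:
    - [[0,0,0],[-0.13,-0.5,0],1]
    - [[0,0,0],[-0.27,-1,0],1]

```text
time: 7.58
tool_pos: [0.5141, -0.071, 0.1579]
tcp_rot: [-3.136, 0.185, 0.004]
wrist_force: [-0.1, 0.5, -2.5]
width: 0.213
```

move_arm:
  deltas:
    - [[0,0,0],[-0.13,-0.5,0],1]
    - [[0,0,0],[-0.27,-1,0],1]

```text
time: 7.82
tool_pos: [0.4871, -0.1709, 0.158]
tcp_rot: [-3.136, 0.186, 0.003]
wrist_force: [0.7, -0.5, -2.0]
width: 0.213
```

move_arm:
  deltas:
    - [[0,0,0],[-0.13,-0.5,0],1]
    - [[0,0,0],[-0.27,-1,0],1]

```text
time: 8.07
tool_pos: [0.4601, -0.2708, 0.1579]
tcp_rot: [-3.135, 0.186, 0.003]
wrist_force: [0.1, -0.5, -3.1]
width: 0.212
```

move_arm:
  deltas:
    - [[0,0,0],[-0.07,-0.35,0],1]
    - [[0,0,0],[-0.14,-0.6,0],1]
    - [[0,0,0],[-0.14,-0.6,-0.4],1]
    - [[0,0,0],[-0.14,-0.6,-0.8],1]
    - [[0,0,0],[-0.14,-0.6,-1],1]
    - [[0,0,0],[-0.14,-0.6,-1],1]
    - [[0,0,0],[-0.14,-0.6,-1],1]

```text
time: 8.95
tool_pos: [0.4479, -0.33, 0.0596]
tcp_rot: [3.136, -0.186, 0.0]
wrist_force: [0.6, 0.0, -2.6]
width: 0.212
```

```bash
python3 - <<'E'
from h import *
print(status.read_state()['tool_pos'])
P,d=grab('side','s6')
cv2.imwrite('pics/c6.png',cv2.resize(P[110:230,260:420,::-1],(640,480),interpolation=cv2.INTER_CUBIC))
E
python3 chk.py s7 | tail -3
```

```text
[ 0.44788498 -0.32995209  0.05958796]
head 59 [ 0.51   -0.3396]
head 72 [ 0.5079 -0.3389]
z 0.004212516513201765 0.06913481166663171
```

View pics/c6.png

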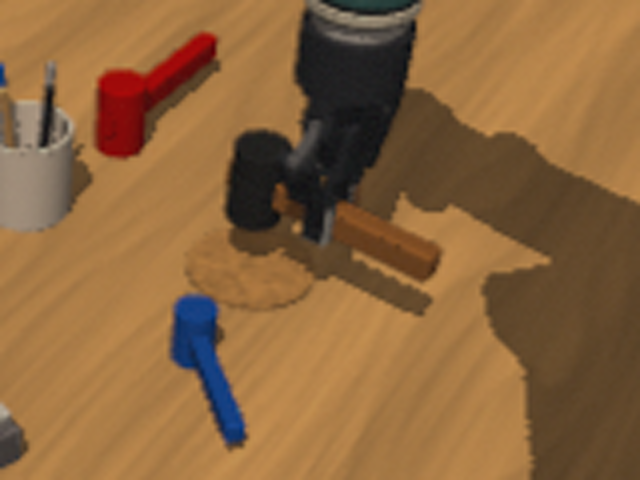

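The mallet hangs about 4 cm above the mat, which is centred near (248,272) in the crop. I'll lower it gently.

move_arm:
  deltas:
    - [[0,0,0],[0,0,-0.2],1]
    - [[0,0,0],[0,0,-0.32],1]
    - [[0,0,0],[0,0,-0.36],1]
    - [[0,0,0],[0,0,-0.38],1]
    - [[0,0,0],[0,0,-0.38],1]

```text
time: 9.68
tool_pos: [0.448, -0.33, 0.0217]
tcp_rot: [3.136, -0.186, 0.001]
wrist_force: [0.3, 0.6, -3.5]
width: 0.213
```

```bash
python3 chk.py s8|sed -n '1p;8,$p'; python3 -c "
from h import *
print(onz('side',[(321.6,177.6)],.006))"
```

```text
[ 0.4479683  -0.32996298  0.02165264] [ 3.13568533e+00 -1.86188608e-01  8.68223571e-04] [ 0.28489775  0.64697518 -3.48708704]
head 58 [ 0.5094 -0.3388]
head 62 [ 0.5073 -0.3389]
z -0.0019323051419419864 0.06983662616934727
[[ 0.49980059 -0.32303516  0.006     ]]
```

move_arm:
  deltas:
    - [[0,0,0],[0,0,-0.01],1]
    - [[0,0,0],[0,0,-0.02],1]
    - [[0,0,0],[0,0,-0.02],1]

```text
time: 10.1
tool_pos: [0.4476, -0.3297, 0.0193]
tcp_rot: [-3.136, 0.186, 0.0]
wrist_force: [0.3, 0.1, -2.6]
width: 0.215
```

move_arm:
  deltas:
    - [[0,0,0],[0,0,-0.01],1]
    - [[0,0,0],[0,0,-0.01],1]

```text
time: 10.35
tool_pos: [0.4476, -0.3298, 0.019]
tcp_rot: [-3.136, 0.186, 0.0]
wrist_force: [-3.1, 1.8, 4.1]
width: 0.216
```

Contact: the force changed sign to +4 N. Next I release to half open and withdraw.

move_arm:
  deltas:
    - [[0,0,0],[0,0,0],0.4]
    - [[0,0,0],[0,0,0],0.2]
    - [[0,0,0],[0,0,0],0]
    - [[0,0,0],[0,0,0],0]
    - [[0,0,0],[0,0,0],0]
    - [[0,0,0],[0,0,0.2],0]
    - [[0,0,0],[0,0,0.5],0]
    - [[0,0,0],[0,0,1],0]
    - [[0,0,0],[0,0,1],0]

```text
time: 11.48
tool_pos: [0.4508, -0.3323, 0.1234]
tcp_rot: [3.13, -0.186, 0.013]
wrist_force: [-0.5, -0.8, -0.5]
width: 0.499
```

move_arm:
  deltas:
    - [[0,0,0],[-0.2,-0.2,0.4],0]
    - [[0,0,0],[-0.4,-0.6,0.8],0]
    - [[0,0,0],[-0.6,-1,0.8],0]
    - [[0,0,0],[-0.6,-1,0.8],0]

```text
time: 11.98
tool_pos: [0.3863, -0.432, 0.1981]
tcp_rot: [3.135, -0.192, -0.0]
wrist_force: [0.3, 0.4, -0.2]
width: 0.509
```

move_arm:
  deltas:
    - [[0,0,0],[-0.3,-0.5,0],0]
    - [[0,0,0],[-0.5,-1,0],0]
    - [[0,0,0],[-0.5,-1,0],0]

```text
time: 12.35
tool_pos: [0.3362, -0.5313, 0.1966]
tcp_rot: [-3.135, 0.191, 0.002]
wrist_force: [0.1, 0.6, 0.2]
width: 0.503
```

```bash
python3 - <<'E'
from h import *
P,D=grab('side','s9');Q,E=grab('top','t9')
f=lambda I,x,y,w,h:cv2.resize(I[y:y+h,x:x+w,::-1],(400,300),interpolation=cv2.INTER_CUBIC)
cv2.imwrite('pics/c9.png',np.vstack([np.hstack([f(P,120,110,280,210),f(Q,60,90,400,300)]),np.hstack([f(P,290,130,100,75),f(Q,310,190,100,75)])]))
for x,z in(((.628,.121),.047),((.601,.047),.047),((.575,-.027),.047)):
    for n,d in(('side',D),('top',E)):
        u,v=proj(n,[*x,z])[0].round().astype(int);print(n,withd(n,[(u,v)],[np.median(d[v-1:v+2,u-1:u+2])]).round(3))
p0=np.load('pics/top0.npz')['p'];df=cv2.absdiff(p0,Q).max(2);
for n,b in(('stapler',(95,120,130,185)),('cup',(315,125,352,168)),('tray',(72,190,128,235)),('red',(362,140,440,165)),('blue',(268,212,312,254)),('small',(375,200,425,236))):
    print(n,(df[b[1]:b[3],b[0]:b[2]]>40).sum())
E
```

```text
side [[0.629 0.121 0.047]]
top [[0.628 0.121 0.046]]
side [[0.601 0.048 0.049]]
top [[0.6   0.047 0.046]]
side [[ 0.576 -0.028  0.047]]
top [[ 0.575 -0.026  0.048]]
stapler 0
cup 0
tray 0
red 0
blue 0
small 0
```

View pics/c9.png

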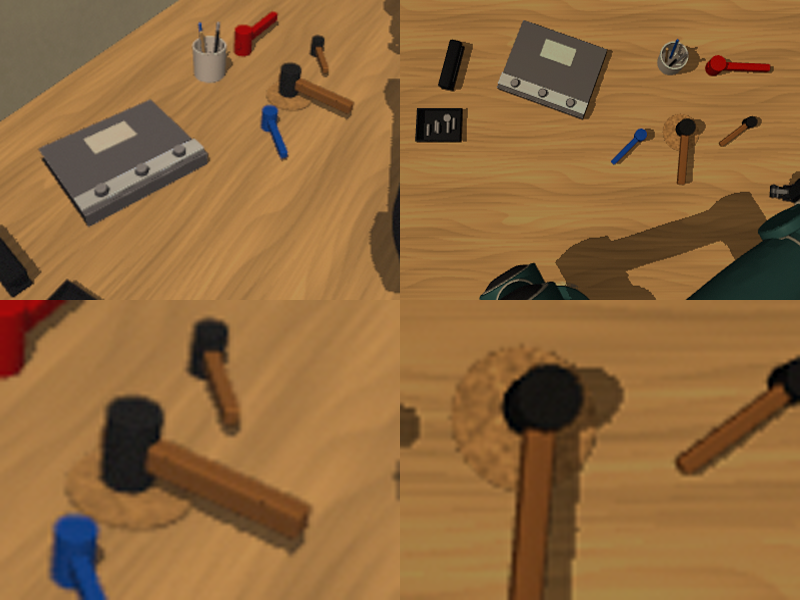

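The last picture shows the mallet upright on its mat, in the same place as at the start. All three pins are home and nothing else has moved.

```bash
python3 -c "
from h import *
print(order.finish_job())"
```

```text
the job is handed in; nothing more can be done
None
```

The job is done and handed in at about 12.5 s of the 48 s allowed. I gripped the large black mallet by its handle at 110 N and struck the middle and tray-side pins home with one blow each, commanded at about 0.5 m/s. I then set the mallet back upright on its mat, let go and moved the arm clear.

**Last checks:**
- **Pins:** all three tops measure 46–49 mm above the desk in both cameras; home is 47 mm.
- **Mallet:** it stands upright on the mat where it started.
- **Other things:** no pixels changed noticeably around the stapler, cup, tray or the other mallets.

**Not checked or in disagreement:**
- **Peak force:** I only saw the wrist force at the end of each move, so the peak during the blows is unknown.
- **Mat centre:** my rough mat estimates put its centre about 10–17 mm from the mallet's head. The head is still well on the mat and matches its starting place.

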